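# Open the tablet jar for the water bottle, cap held ready

## Task

The amber jar of water-bottle cleaning tablets has been left standing proud in its metal holder: press it straight down until it clicks fully home, so that the holder braces it against turning. Then unscrew the tight white cap (anticlockwise seen from above), stop turning once its thread lets go, and lift it off, leaving the jar fully home. Finish while still holding the cap in the gripper, level and centred a finger's breadth above the open mouth and clear of the jar, ready to go straight back on; leave the things round about where they are.

Things in the scene. Friction and masses are not known exactly. Their poses are not given: they have to be found in the camera images.
- jar_holder: Fixed square aluminium holder stuck to the worktop, 104x104x32 mm. Origin at the centre of its underside, z up, x and y along its sides. A square socket in its top, 60 mm wide and 24 mm deep, has a sprung steel ball in each wall. Pressed fully home, the jar's foot clicks past the balls and its square body enters the socket by 7 mm, which keeps it from turning.
- holder_floor (a point): Centre of the holder's socket floor, 8 mm above the holder's origin: the jar's underside rests here when it is fully home. At the start the jar rests on the sprung balls about 11 mm higher, its square part above the socket, so that it would turn with the cap.
- tablet_jar: Loose amber jar of white tablets, square body 58x58 mm on a round foot, 85 mm high to the rim, 0.25 kg. Origin at the centre of its underside, z up, sides parallel to the holder's (to 0.03 rad). Pushing it 11 mm down to fully home takes 7 to 16 N on the cap; then it stops hard. Its square shoulder is 65 mm above the origin, 3 mm below the tight cap's lower edge.
- jar_mouth (a point): Centre of the jar's mouth, 90 mm above the jar's origin on its axis, at the top of the black sealing ring; z up. The tight cap's skirt edge lies 22 mm below this point. The neck outside is 44 mm across.
- jar_cap: Round white ribbed screw cap, 56 mm across, 26 mm high, 60 g. Origin at the centre of its lower edge, z up; x along the jar's x when tight. Turned anticlockwise from above (positive about z) it rises 3 mm in all: stiff at first (a few tenths of a N m), easy after 0.5 rad, thread lets go at 1.25 rad, lifts off from there to 1.65 rad, where lugs meet stops. Pulled early it drags the jar out.
- cap_top (a point): Centre of the cap's flat top, 26 mm above the cap's origin (skirt edge); about 113 mm above the worktop at the start, 102 mm once the jar is home.
- cap_mark (a point): Outer end of the small blue tick on the cap's top rim, 28 mm from the cap's axis along its x, 26 mm above its origin. It lies on the jar's +x side when the cap is tight and shows how far the cap is turned.
- dappen_dish: Small clear faceted glass dish, 37 mm across and 27 mm high, loose bystander; origin at the centre of its underside.
- vial_green: Small vial with a green cap, 25 mm across and 52 mm high, loose bystander; origin at the centre of its underside.
- tweezers: Steel tweezers lying flat, 128x15x6 mm, loose bystander; origin at the middle of the underside, x along their length.

How it is judged:
By the outcome, as a careful person would: the job done as asked, in the order asked, and still so for the second after the job is handed in, while the arm keeps its last pose, push and grip.
It also fails if it takes over 38 s, if anything falls off the work surface, if the arm or the gripper's body presses on something with over 40 N, if the wrist force passes 120 N, or if a joint passes its speed limit or range.

## Robot

A 7-joint arm with a two-finger parallel gripper is mounted at the origin on a cart in front of the work surface, level with it; the furniture and walls round the work are solid. World frame = base frame: x ahead of the robot, y to its left, z up, the work surface at z = 0. Lengths are in m, angles in rad, forces in N, time in s.
With the tool pointing down it reaches from about 0.35 to 0.9 m from the base axis. Payload 19.9 kg.
Tool frame: the origin (TCP) lies between the finger pads; the fingertips stand 19 mm ahead of it and the grasp point (between the pads) is the TCP; z points along the fingers, y is the line along which they close (so a half turn about z gives the same grasp; the last joint's range is limited). The gripper opens to 94 mm and grips with 3 to 60 N. Pads are 16 mm wide; open, the fingers measure 119 mm over their backs; the gripper's body (75 mm by 177 mm) begins 78 mm behind the grasp point.
Start: joints at [-1.175, 0.417, -0.01, 1.614, 0.005, 1.111, -0.053], TCP at [0.265, 0.566, 0.224] pointing down, gripper open.
Joint ranges: [-2.81, 2.81], [-0.39, 2.02], [-1.27, 1.25], [0.06, 2.57], [-1.19, 4.33], [0.19, 2], [-2.82, 2.82]. Speed limits (rad/s): [1.89, 1.89, 2.39, 2.39, 3.01, 3.01, 3.01].

## Interface

Orientations are given as a 3x3 rotation matrix whose columns are the frame's x, y, z axes.
In Python, from rig import robot gives the robot as it stands. Calls block until the motion is done:
- robot.move_ptp(position, orientation): joint-space move of the TCP to a pose.
- robot.move_linear(position, velocity=0.15, frame=None, threshold=None): straight line of the TCP; frame=None keeps the orientation; velocity is the mean speed in m/s. With threshold (N) it stops when the force on the tool has changed by that much, and returns True; else False.
- robot.goto_joints(angles): joint-space move.
- robot.gripper_to(opening): finger opening in m; the grip force is fixed at half the most; returns when the fingers have stopped.
- robot.pause(seconds).
- robot.ik(position, orientation): joint angles nearest the present ones, or None.
- robot.get_state(): the state.
- robot.grab_frame(name): name is "scene" or "top" or "wrist"; returns the picture (480x640x3 uint8, red, green, blue); there is no depth.
- robot.camera_info(name): a dict with "fx", "fy", "cx", "cy" (pixels), "rvec" (rotation vector, rad) and "tvec" (3), from world to camera coordinates, as OpenCV has them. Camera axes: x right, y down, z forward; pixel columns grow to the right and rows downward; lengths in m; the calibration is good to about 2 mm. A picture is of the moment at which its call begins: read the wrist's pose just before it. camera_info takes no time and is no camera call; for the wrist camera it gives the pose at the moment of the call.
A pose or a line that the arm cannot do raises robot.PlanningError and nothing moves.
- robot.sign_off(): hands the job in; it is judged then, once.
The state is a dict: "time": time; "qpos": joint angles; "joint_vel": joint speeds; "effort": joint torques, N m; "ee_pos": TCP position; "tool_rot": TCP orientation; "force": force on the tool from outside, world axes, zero at the start; "moment": the same for the moment, N m; "opening": finger opening in m; "grasp_force": force on a finger pad.
Only numpy, scipy, OpenCV 4.12 (cv2) and the standard library are available. Lean on these libraries where they do the work, as an engineer would, in place of code of your own. Each camera call takes 0.05 s, during which the arm holds its last target. There are 200 camera calls.

## Working session

There is one attempt and no reset: what is moved stays moved. The work goes in short steps, each a Python script; the robot and the scene stay as the last script left them, time stands still between calls to the robot, and variables do not carry over. Pictures are saved under pics/ and viewed, at most 10 in all, crops included, and the job is handed in when it is done.

```bash
mkdir -p pics; ls; python3 - <<'E'
from rig import robot
import cv2
for n in ("scene","top"):
    cv2.imwrite(f"pics/{n}0.png",robot.grab_frame(n)[:,:,::-1]); print({k:v for k,v in robot.camera_info(n).items()})
s=robot.get_state();print(s)
E
```

```text
pics
{'fx': 574.4667246220662, 'fy': 574.4667246220662, 'cx': 318.9711502864074, 'cy': 230.7825410505653, 'rvec': array([ 1.96402177, -0.59445756,  0.33787073]), 'tvec': array([-0.34234905,  0.28378843,  0.54310324])}
{'fx': 568.9256330494848, 'fy': 568.9256330494848, 'cx': 317.4715670040902, 'cy': 243.94191616194897, 'rvec': array([ 2.18216794, -2.18942645,  0.06433303]), 'tvec': array([0.1627905 , 0.51927215, 0.91472812])}
{'time': 0.1, 'qpos': array([-1.17447327,  0.41792315, -0.0103049 ,  1.61407474,  0.00473891,
        1.11072577, -0.05299515]), 'joint_vel': array([-0.0012634 , -0.00089119, -0.00052502, -0.00120328,  0.00187242,
        0.0013279 ,  0.00015967]), 'effort': array([ 1.92329164e-03, -8.52589059e+01,  6.39973953e-01, -4.26685488e+01,
       -4.89525322e-02,  1.65291113e-02,  1.31023812e-04]), 'ee_pos': array([0.26486663, 0.56575979, 0.22389881]), 'tool_rot': array([[-9.05690231e-01,  4.23939946e-01, -3.58505949e-04],
       [ 4.23940080e-01,  9.05689631e-01, -1.04910694e-03],
       [-1.20063218e-04, -1.10215095e-03, -9.99999385e-01]]), 'force': array([-0.10149671, -0.69727768, -0.32876919]), 'moment': array([-0.03877308, -0.0166907 , -0.03517336]), 'grasp_force': 0.0, 'opening': 0.0939324937261652}
```

View pics/scene0.png

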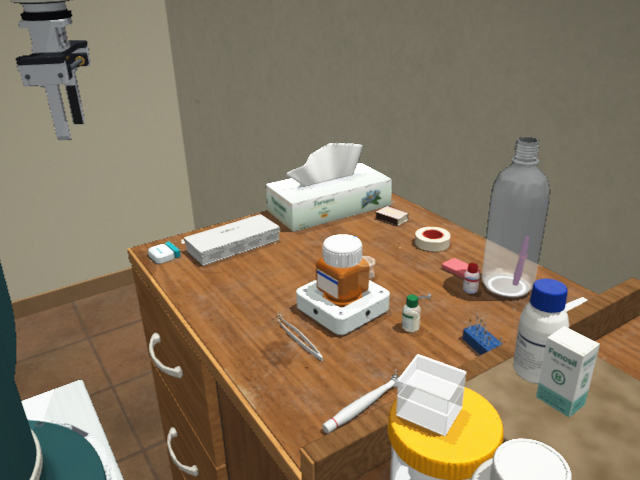

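View pics/top0.png

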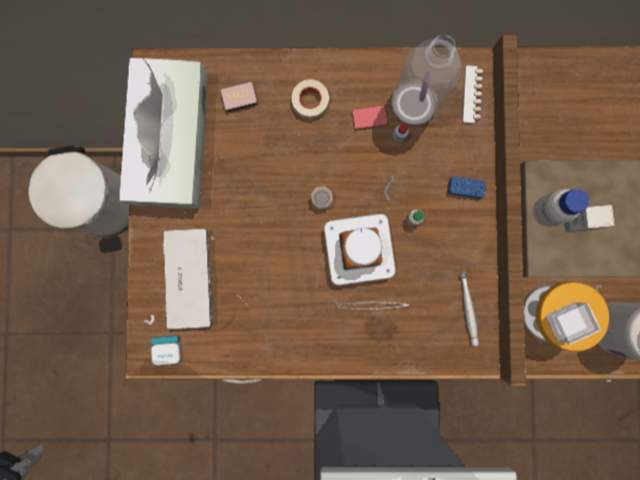

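The scene view shows the jar in its holder, with the cap top near (342,245). The top view shows the cap at about (363,247), the holder at (360,249), the dish at (321,198), the vial at (416,217) and the tweezers at (372,305). I'll enlarge both.

```bash
python3 - <<'E'
import cv2,numpy as np
a=cv2.imread("pics/top0.png")[195:320,305:435]; b=cv2.imread("pics/scene0.png")[225:340,285:405]
a=cv2.resize(a,(416,400),interpolation=cv2.INTER_CUBIC); b=cv2.resize(b,(384,368),interpolation=cv2.INTER_CUBIC)
c=np.zeros((400,800,3),np.uint8);c[:400,:416]=a;c[:368,416:]=b;cv2.imwrite("pics/crop0.png",c)
E
```

```text
(no output)
```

View pics/crop0.png

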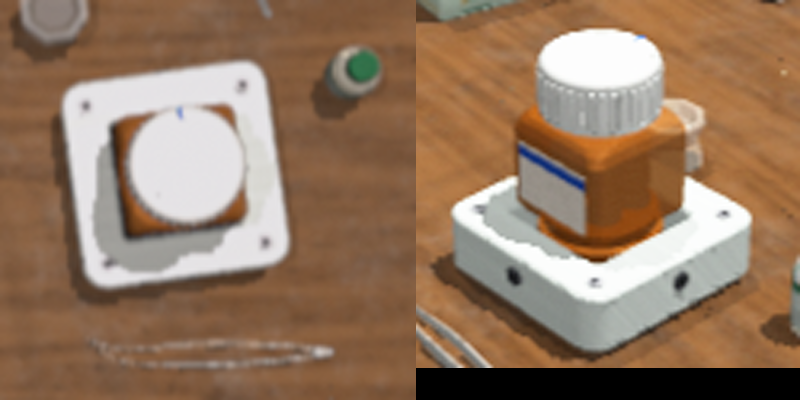

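The crop shows the cap top centre at (187,164), the blue tick at (180,112) and the holder screws at (86,106), (242,87), (265,243) and (108,263). In the scene crop the cap top centre is at about (600,58).

```bash
cat > h.py <<'E'
from rig import robot
import numpy as np, cv2
def ray(n,uv,info=None):
    c=info or robot.camera_info(n); R=cv2.Rodrigues(c["rvec"])[0]
    d=R.T@np.array([(uv[0]-c["cx"])/c["fx"],(uv[1]-c["cy"])/c["fy"],1]); return -R.T@np.ravel(c["tvec"]),d
def onz(n,uv,z,info=None):
    o,d=ray(n,uv,info); return o+d*(z-o[2])/d[2]
def Rd(yaw):  # tool down, tool y at world angle yaw
    y=np.array([np.cos(yaw),np.sin(yaw),0]); z=np.array([0,0,-1.]); return np.c_[np.cross(y,z),y,z]
E
python3 - <<'E'
from h import *
T=lambda x,y:(x/3.2+305,y/3.2+195); S=lambda x,y:((x-416)/3.2+285,y/3.2+225)
print("cap top",onz("top",T(187,164),.113),"scene",onz("scene",S(600,58),.113))
print("mark",onz("top",T(180,112),.113))
p=np.array([onz("top",T(*q),.032) for q in [(86,106),(242,87),(265,243),(108,263)]]);print("screws",p,p.mean(0))
print("holder yaw", [np.arctan2(*(v[1::-1])) for v in (p[0]-p[3],p[1]-p[2])],[np.arctan2(-v[0],v[1]) for v in (p[0]-p[1],p[3]-p[2])])
for n,q,z in [("dish",(53,12),.027),("vial",(362,66),.052)]: print(n,onz("top",T(*q),z))
c=onz("top",T(187,164),.113)
for y in np.arange(-3.1,3.2,.3):
    q=robot.ik([c[0],c[1],.12],Rd(y)); print(round(y,2),None if q is None else np.round(q,2))
E
```

```text
cap top [0.50998241 0.09303764 0.113     ] scene [0.50911997 0.0911758  0.113     ]
mark [0.53394297 0.09605447 0.113     ]
screws [[0.54436881 0.13764251 0.032     ]
 [0.55370649 0.05887131 0.032     ]
 [0.4750121  0.04814457 0.032     ]
 [0.4652408  0.12698147 0.032     ]] [0.50958205 0.09290997 0.032     ]
holder yaw [np.float64(0.1339250357073413), np.float64(0.13547397882221995)] [np.float64(0.11799117384977738), np.float64(0.12331429427919668)]
dish [0.59293893 0.15411379 0.027     ]
vial [0.56184819 0.00165622 0.052     ]
-3.1 [ 0.6   0.61 -1.08  1.94  0.65  0.99  2.39]
-2.8 [-1.06  0.61  1.08  1.99 -0.67  0.95 -2.43]
-2.5 [-1.06  0.61  1.08  1.99 -0.67  0.95 -2.13]
-2.2 [-1.06  0.61  1.08  1.99 -0.67  0.95 -1.83]
-1.9 [-0.8   0.44  0.7   1.99 -0.38  0.84 -1.8 ]
-1.6 [-0.77  0.43  0.65  1.99 -0.34  0.84 -1.53]
-1.3 [-0.72  0.41  0.59  1.99 -0.31  0.83 -1.26]
-1.0 [-0.7   0.41  0.56  1.99 -0.29  0.83 -0.98]
-0.7 [-0.71  0.41  0.58  1.99 -0.3   0.83 -0.67]
-0.4 [-0.69  0.41  0.54  1.99 -0.28  0.82 -0.38]
-0.1 [-0.65  0.4   0.5   1.98 -0.26  0.82 -0.11]
0.2 [-0.61  0.39  0.45  1.98 -0.23  0.82  0.17]
0.5 [-0.58  0.38  0.41  1.98 -0.21  0.82  0.45]
0.8 [-0.54  0.38  0.36  1.98 -0.18  0.81  0.72]
1.1 [-0.5   0.37  0.32  1.98 -0.16  0.81  1.  ]
1.4 [-0.47  0.37  0.27  1.98 -0.13  0.81  1.28]
1.7 [-0.4   0.36  0.19  1.98 -0.09  0.81  1.54]
2.0 [-0.35  0.36  0.13  1.97 -0.06  0.81  1.82]
2.3 [-0.31  0.36  0.08  1.97 -0.04  0.81  2.1 ]
2.6 [-0.27  0.36  0.03  1.97 -0.02  0.81  2.37]
2.9 [-0.22  0.36 -0.03  1.97  0.01  0.81  2.65]
3.2 [ 0.6   0.61 -1.08  1.94  0.65  0.99  2.41]
```

Both cameras agree on the cap to within 2 mm, it lies over the holder centre, and the yaw is about 0.127. Next I press it down with the fingers closed.

```bash
python3 - <<'E'
from h import *
def st(l):
    s=robot.get_state();print(l,round(s["time"],2),s["ee_pos"].round(4),s["force"].round(1),s["moment"].round(2),round(s["opening"],4),round(s["grasp_force"],1))
C=[.5096,.0925]
robot.gripper_to(0.0);st("closed")
robot.move_ptp(C+[.142],Rd(-.7));st("above")
print(robot.move_linear(C+[.116],velocity=.03,threshold=24));st("pressed")
cv2.imwrite("pics/scene1.png",robot.grab_frame("scene")[:,:,::-1])
E
```

```text
closed 1.52 [0.265  0.566  0.2244] [-0.2  0.5 -0.2] [ 0.   -0.01  0.02] 0.0005 0.0
above 3.47 [0.5096 0.0937 0.142 ] [ 0.6  0.1 -0.3] [-0.05  0.17  0.01] 0.0004 0.0
True
pressed 4.19 [0.51   0.0928 0.1198] [-5.8 -0.9 18.1] [-0.13  1.4  -0.01] 0.0004 8.9
```

```bash
python3 - <<'E'
from h import *
C=[.5096,.0925]
robot.move_linear(C+[.150],velocity=.15)
robot.gripper_to(.085)
i=robot.camera_info("wrist"); w=robot.grab_frame("wrist")[:,:,::-1]; print(i)
s=robot.grab_frame("scene")[:,:,::-1]
cv2.imwrite("pics/scene2.png",s); cv2.imwrite("pics/wrist2.png",w)
b=cv2.resize(s[215:335,275:395],(384,384),interpolation=cv2.INTER_CUBIC)
c=np.zeros((400,800,3),np.uint8);c[:384,416:]=b;c[:312,:416]=cv2.resize(w,(416,312),interpolation=cv2.INTER_AREA);cv2.imwrite("pics/crop2.png",c)
s=robot.get_state();print(s["time"],s["ee_pos"],s["force"],s["qpos"])
E
```

```text
{'fx': 342.3784550525709, 'fy': 342.3784550525709, 'cx': 308.73530716007076, 'cy': 237.75770171033915, 'rvec': array([-2.72592764,  0.99547334,  0.1290295 ]), 'tvec': array([-0.32932225,  0.37800394,  0.41989885])}
6.025 [0.50960221 0.09251623 0.14999319] [ 0.70097261 -0.93666927 -0.53265569] [-0.7183576   0.36109683  0.58023993  1.96493387 -0.25303293  0.88679345
 -0.70600171]
```

View pics/crop2.png

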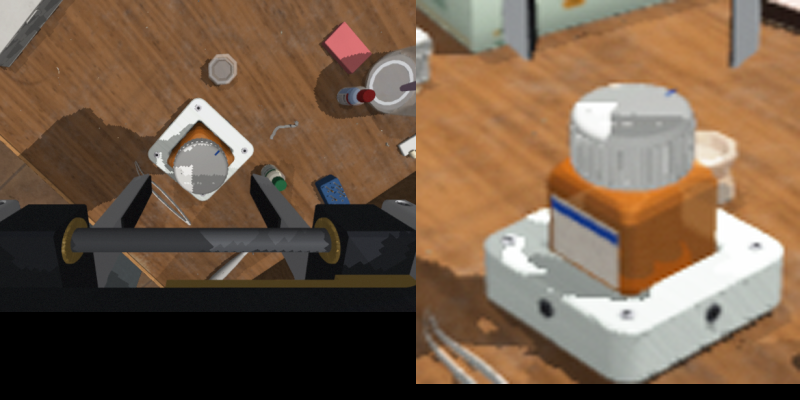

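The jar is home: the foot is hidden and the square body is inside the socket. The cap top is at about (632,112) in the scene crop and (201,166) in the wrist crop. I'll check the centre, then grasp.

```bash
python3 - <<'E'
from h import *
def st(l):
    s=robot.get_state();print(l,round(s["time"],2),s["ee_pos"].round(4),s["force"].round(1),s["moment"].round(2),round(s["opening"],4),round(s["grasp_force"],1))
a=onz("wrist",(201/.65,166/.65),.102);b=onz("scene",(342.5,250),.102);print(a,b)
C=[.5096,.0925]
if np.hypot(*(a-b)[:2])<.005 and np.hypot(*((a+b)/2)[:2]-C)>=0:
    print(robot.move_linear(C+[.097],velocity=.1,threshold=8));st("down")
    if abs(robot.get_state()["ee_pos"][2]-.097)<.002: robot.gripper_to(.04);st("grip")
E
```

```text
[0.51338876 0.09721264 0.102     ] [0.50913694 0.09125948 0.102     ]
```

The wrist estimate is 7 mm off, so I'll enlarge that view and measure it properly before descending.

```bash
python3 - <<'E'
from h import *
w=cv2.imread("pics/wrist2.png")[190:320,230:390].copy()
i=robot.camera_info("wrist");R=cv2.Rodrigues(i["rvec"])[0]
K=np.array([[i["fx"],0,i["cx"]],[0,i["fy"],i["cy"]],[0,0,1]])
c=cv2.resize(w,None,fx=4,fy=4,interpolation=cv2.INTER_CUBIC)
t=np.linspace(0,2*np.pi,60)
for z,col in((.102,(0,0,255)),(.076,(0,255,0))):
    P=np.c_[.5096+.028*np.cos(t),.0925+.028*np.sin(t),0*t+z]
    p=cv2.projectPoints(P,i["rvec"],i["tvec"],K,None)[0].reshape(-1,2)
    cv2.polylines(c,[((p-[230,190])*4).astype(np.int32)],True,col,1)
cv2.imwrite("pics/wc.png",c)
E
```

```text
(no output)
```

View pics/wc.png

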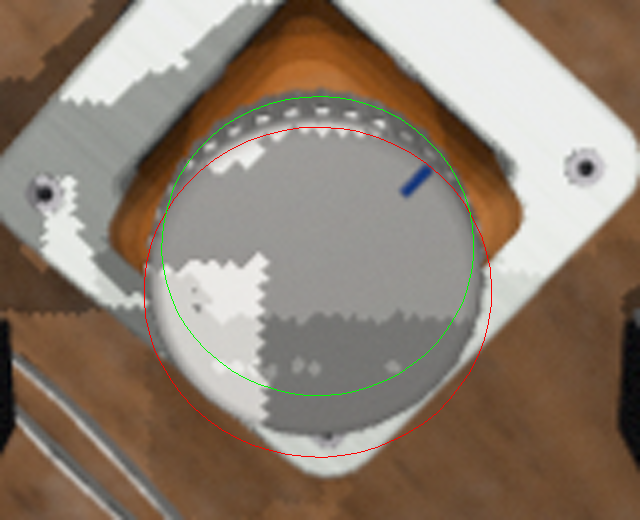

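Against the projected outline (red is the top rim, green the skirt), the cap sits only about 1.5–2 mm up-image. That is within calibration error, and my first reading was too coarse. I'll use (0.5102,0.093) and grasp.

```bash
cat >> h.py <<'E'
def st(l):
    s=robot.get_state();print(l,round(s["time"],2),s["ee_pos"].round(4),s["force"].round(1),s["moment"].round(2),round(s["opening"],4),round(s["grasp_force"],1),flush=True)
E
python3 - <<'E'
from h import *
print(robot.move_linear([.5102,.093,.097],velocity=.08,threshold=8));st("down")
if abs(robot.get_state()["ee_pos"][2]-.097)<.002: robot.gripper_to(.04);st("grip")
E
```

```text
False
down 6.84 [0.5104 0.0929 0.0972] [ 0.1 -0.3 -0.1] [-0.08  0.12  0.01] 0.0851 0.0
grip 7.42 [0.5102 0.0931 0.0971] [-1.   0.7  3.1] [ 0.21  0.41 -0.01] 0.0551 30.0
```

The grip is centred with low side forces. Now I turn in steps while following the thread's rise.

```bash
python3 - <<'E'
from h import *
z=.097; q0=robot.get_state()["qpos"]
f0=robot.get_state()["force"][2]
for k in range(1,8):
    z+=.0004+np.clip((robot.get_state()["force"][2]-f0)*5e-5,-.0003,.0003)
    P=[.5102,.093,z]; q=robot.ik(P,Rd(-.7+.2*k))
    if np.abs(q-robot.get_state()["qpos"]).max()>.35: print("jump",q);break
    robot.goto_joints(q);st(k)
    s=robot.get_state()
    if np.linalg.norm(s["force"]-[0,0,0])>20 or abs(s["moment"][2])>2: print("stop");break
for n in("top","scene","wrist"): cv2.imwrite(f"pics/{n}3.png",robot.grab_frame(n)[:,:,::-1])
print(robot.get_state()["tool_rot"][:,1])
E
```

```text
1 7.71 [0.5105 0.093  0.0976] [1.5 0.1 2. ] [ 0.1  -0.11  0.06] 0.0553 30.0
2 8.0 [0.5105 0.093  0.098 ] [0.1 1.1 5.4] [ 0.05 -0.    0.13] 0.0555 30.0
3 8.29 [0.5104 0.0929 0.0984] [ 0.8 -0.4  5.1] [ 0.02 -0.22  0.07] 0.0551 30.0
4 8.58 [0.5104 0.0928 0.0987] [ 1.9 -0.1  2.2] [-0.07 -0.64  0.01] 0.0554 30.0
5 8.88 [0.5103 0.0929 0.0991] [ 2.5 -1.   2.6] [-0.04 -0.69  0.01] 0.055 30.0
6 9.18 [0.5101 0.093  0.0994] [ 2.2 -0.1  1.9] [-0.01 -0.61 -0.03] 0.0551 30.0
7 9.47 [0.5101 0.093  0.0997] [ 2.2 -0.4  1.3] [ 0.01 -0.6   0.02] 0.0554 30.0
[ 7.68621905e-01  6.39703326e-01 -1.46077389e-04]
```

```bash
python3 - <<'E'
import cv2,numpy as np
b=cv2.imread("pics/scene3.png")[205:335,275:405]; w=cv2.imread("pics/wrist3.png")[180:320,230:370]
cv2.imwrite("pics/crop3.png",np.hstack([cv2.resize(x,(400,400),interpolation=cv2.INTER_CUBIC) for x in(w,b)]))
E
```

```text
(no output)
```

View pics/crop3.png

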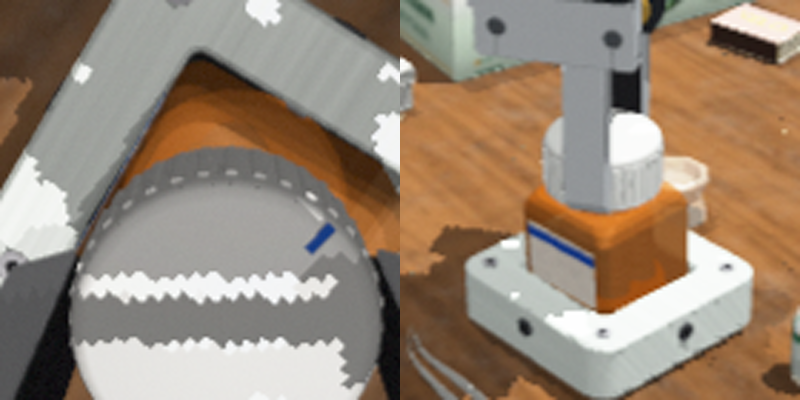

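The tick is now near (330,228) in the wrist crop, and it appears to have turned with the gripper while the jar stayed square and home. I'll compute its angle.

```bash
python3 - <<'E'
from h import *
i3=robot.camera_info("wrist")
for uv in [(346.2,259.8)]:
    p=onz("wrist",uv,.105); c=onz("wrist",(227/2.857+230,320/2.857+180),.105)
    print(p,c,np.hypot(*(p-c)[:2]),np.arctan2(*(p-[.5102,.093,0])[1::-1]),np.arctan2(*(p-c)[1::-1]))
i=dict(fx=342.378,fy=342.378,cx=308.735,cy=237.758,rvec=np.array([-2.72592764,.99547334,.1290295]),tvec=np.array([-.32932225,.37800394,.41989885]))
p=onz("",(337.5,232.5),.102,i);print(p,np.arctan2(*(p-[.5102,.093,0])[1::-1]))
E
```

```text
[0.50956942 0.12049025 0.105     ] [0.5066526  0.09648059 0.105     ] 0.024186182469024927 1.5937304507667893 1.4499033321596182
[0.53670319 0.09728153 0.102     ] 0.1601638345236303
```

The cap has turned about 1.43 rad with no slip, which is between thread release and the stops. I lift gently and watch the force.

```bash
python3 - <<'E'
from h import *
p=robot.get_state()["ee_pos"]
hit=robot.move_linear([.5102,.093,p[2]+.005],velocity=.015,threshold=6);st(hit)
if not hit:
    hit=robot.move_linear([.5102,.093,.1355],velocity=.04,threshold=8);st(hit)
robot.pause(.3);st("")
for n in("top","scene","wrist"): cv2.imwrite(f"pics/{n}4.png",robot.grab_frame(n)[:,:,::-1])
b=cv2.imread("pics/scene4.png")[190:335,265:410]; w=cv2.imread("pics/wrist4.png")[150:340,210:400]
cv2.imwrite("pics/crop4.png",np.hstack([cv2.resize(x,(400,400),interpolation=cv2.INTER_CUBIC) for x in(w,b)]))
E
```

```text
False 10.11 [0.5102 0.093  0.1048] [0.5 1.  0.4] [-0.02 -0.32  0.03] 0.0552 30.0
False 11.03 [0.5101 0.093  0.1353] [ 0.3 -0.3 -1.2] [-0.02  0.03 -0.  ] 0.0553 30.0
 11.32 [0.5101 0.093  0.1353] [-0.5  0.  -1.4] [-0.03 -0.03  0.07] 0.0556 30.0
```

View pics/crop4.png

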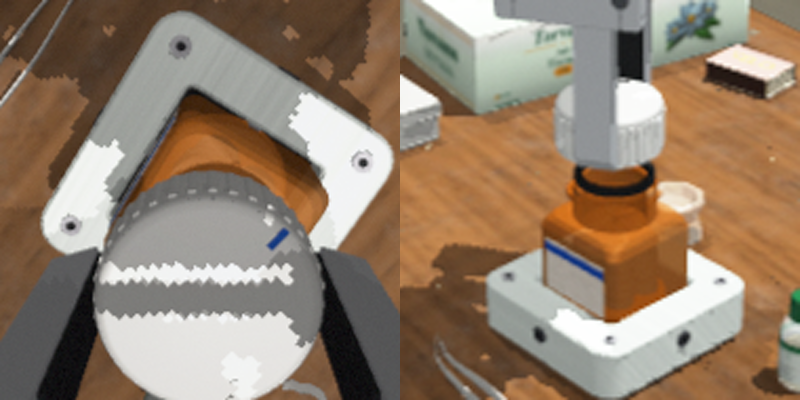

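The cap is off and held about 16 mm above the black sealing ring, and the jar is still home. The ring centre is at about (614,180) in the scene crop and the cap top at about (610,108). I'll check the centring with that one camera.

```bash
python3 - <<'E'
from h import *
S=lambda x,y:((x-400)/2.7586+265,y/2.7586+190)
print(onz("scene",S(614,180),.098),onz("scene",S(610,108),.140))
i=robot.camera_info("scene");K=np.array([[i["fx"],0,i["cx"]],[0,i["fy"],i["cy"]],[0,0,1]])
for P in([.5095,.0915,.098],[.5095,.0915,.114],[.5095,.0915,.140]):
    u=cv2.projectPoints(np.array([P]),i["rvec"],i["tvec"],K,None)[0].ravel();print(P,((u-[265,190])*2.7586+[400,0]).round(0))
E
```

```text
[0.50461161 0.08463814 0.098     ] [0.50175033 0.08377548 0.14      ]
[0.5095, 0.0915, 0.098] [614. 172.]
[0.5095, 0.0915, 0.114] [614. 144.]
[0.5095, 0.0915, 0.14] [614.  98.]
```

The 1.5 px sideways difference (about 2 mm) is worth checking with an enlarged overlay.

```bash
python3 - <<'E'
from h import *
i=robot.camera_info("scene");K=np.array([[i["fx"],0,i["cx"]],[0,i["fy"],i["cy"]],[0,0,1]])
c=cv2.resize(cv2.imread("pics/scene4.png")[210:280,300:390],None,fx=8,fy=8,interpolation=cv2.INTER_CUBIC)
t=np.linspace(0,2*np.pi,80)
for z,r,col in((.140,.028,(0,0,255)),(.114,.028,(0,255,0)),(.098,.022,(255,0,0))):
    P=np.c_[.5101+r*np.cos(t),.093+r*np.sin(t),0*t+z]
    p=cv2.projectPoints(P,i["rvec"],i["tvec"],K,None)[0].reshape(-1,2)
    cv2.polylines(c,[((p-[300,210]+.5)*8).astype(np.int32)],True,col,1)
cv2.imwrite("pics/sc.png",c)
E
```

```text
(no output)
```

View pics/sc.png

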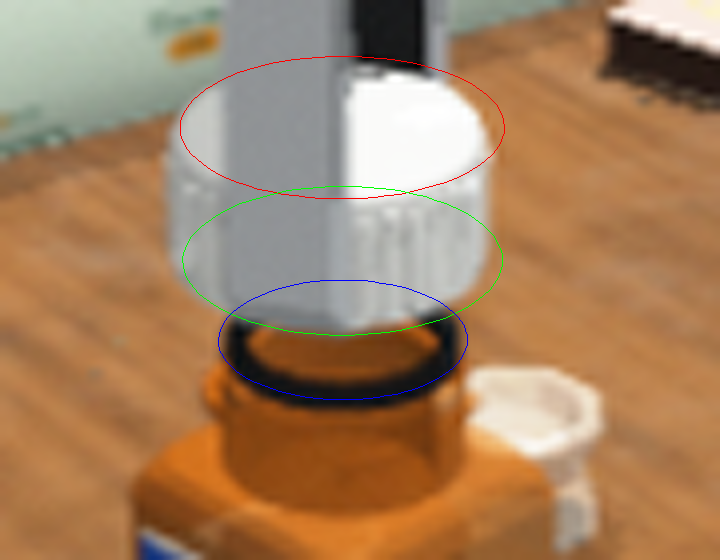

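The ring matches the prediction sideways (centre x about 342), but the cap sits at about 329. That puts the cap about 2.3 mm left of the mouth in this view. I'll cross-check with the top and wrist views.

```bash
python3 - <<'E'
from h import *
t=np.linspace(0,2*np.pi,80); out=[]
def ov(n,x0,y0,w,items):
    i=robot.camera_info(n);K=np.array([[i["fx"],0,i["cx"]],[0,i["fy"],i["cy"]],[0,0,1]]);f=400/w
    c=cv2.resize(cv2.imread(f"pics/{n}4.png")[y0:y0+w,x0:x0+w],(400,400),interpolation=cv2.INTER_CUBIC)
    for P,col in items:
        p=cv2.projectPoints(P,i["rvec"],i["tvec"],K,None)[0].reshape(-1,2)
        cv2.polylines(c,[((p-[x0,y0]+.5)*f).astype(np.int32)],True,col,1)
    return c
circ=lambda z,r:np.c_[.5101+r*np.cos(t),.093+r*np.sin(t),0*t+z]
a=.127;R=np.array([[np.cos(a),-np.sin(a)],[np.sin(a),np.cos(a)]])
sq=lambda h,z:np.c_[np.array([[h,h],[-h,h],[-h,-h],[h,-h]])@R.T+[.5101,.093],np.full(4,z)]
it=[(circ(.140,.028),(0,0,255)),(circ(.114,.028),(0,255,0)),(sq(.029,.070),(255,0,0)),(sq(.052,.032),(255,0,255))]
print(cv2.Rodrigues(robot.camera_info("scene")["rvec"])[0][0])
cv2.imwrite("pics/ov.png",np.hstack([ov("wrist",210,150,190,it),ov("top",322,208,80,it)]))
E
```

```text
[ 0.83923242 -0.54334966 -0.02144987]
```

View pics/ov.png

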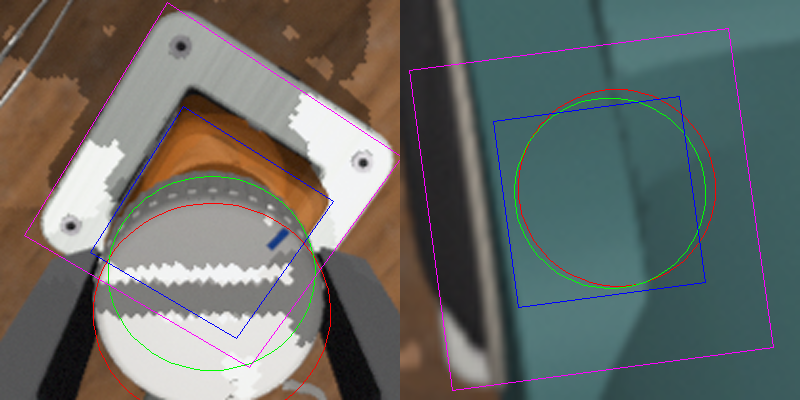

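The top view is blocked by the arm. The wrist and scene views agree that the cap sits about 2 mm toward tool +x from the TCP, while the ring is on axis. I'll correct by (+1.9, −1.0) mm and re-check.

```bash
python3 - <<'E'
from h import *
robot.move_linear([.5120,.0920,.1355],velocity=.02);robot.pause(.3);st("")
cv2.imwrite("pics/scene5.png",robot.grab_frame("scene")[:,:,::-1])
cv2.imwrite("pics/sc5.png",cv2.resize(cv2.imread("pics/scene5.png")[210:280,300:390],None,fx=8,fy=8,interpolation=cv2.INTER_CUBIC))
E
```

```text
12.03 [0.512  0.092  0.1355] [ 0.5  0.1 -0.3] [-0.05 -0.    0.02] 0.0552 30.0
```

View pics/sc5.png

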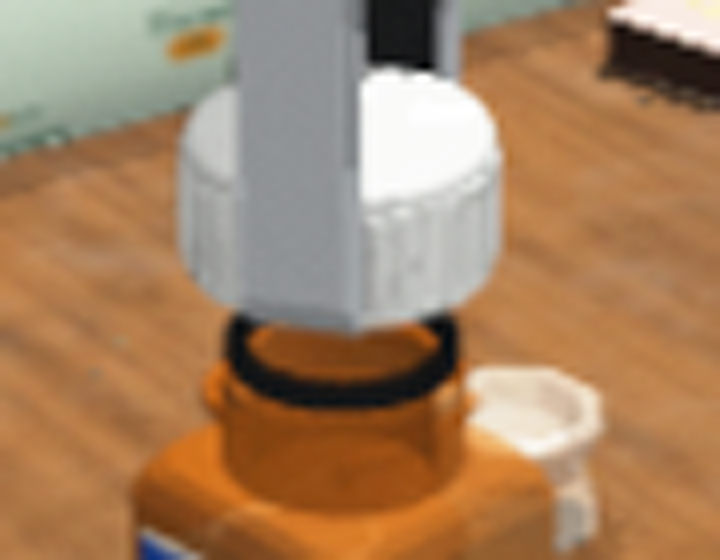

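The cap now spans 179–502 (centre 340) over a ring centred at about 342. It is level and clear of the jar, so I'm handing in.

```bash
python3 -c "
from rig import robot
print(robot.sign_off())"
```

```text
the job is handed in; nothing more can be done
None
```

I pressed the jar home, unscrewed the cap about 1.4 rad and lifted it off, then handed the job in at about 12 s with the cap held level about 16 mm above the mouth, centred to within about 1 mm by the last picture; the judge's verdict was not shown.

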